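# Clear the hex nuts away into the bench chest

### The job

Clear away the loose hex nuts: gather the ones lying about the bench into the sorting tray with those already in it, then tip the tray over the chest's pulled-out upper drawer so that all the nuts slide off the spout into the drawer (pick up any that miss). Put the empty tray back flat in the middle of its rubber mat and push the drawer fully home without slamming it, leaving the lower drawer shut and everything else on the bench where it is.

Things in the scene. Friction and masses are not known exactly. Their poses are not given: they have to be found in the camera images.
- chest_drawer0 (a joint): upper drawer of the grey steel two-drawer chest (250 deep, 240 wide, 145 mm high, fixed, front towards the robot): metres pulled out, 0 shut, 0.14 at its stop. It slides level, needs 2 to 3 N, stays where left. Front plate 12 mm thick, 236 wide, top 137 mm above the bench. At start shut or up to 30 mm ajar
- chest_drawer0_handle (a point): middle of the upper drawer's bar handle: a level round bar 11 mm thick, 110 mm long, 35 mm in front of the drawer's front plate, 106 mm above the bench; x points straight into the chest (the way the drawer shuts), y along the bar
- chest_drawer0_floor (a point): centre of the upper drawer's inner floor, 81 mm above the bench, moving with the drawer; x points to its back, z up. Inside 218 deep (x), 208 wide (y); walls 5 mm thick, 45 mm high above this floor. Front plate from x = -0.126 to -0.114; the chest's front edge (top 145 mm above the bench), behind which the drawer is covered, is at x = -0.114 + pull-out
- chest_drawer1 (a joint): lower drawer of the same chest, its handle 67 mm below the other; shut (0), to be left alone
- tray: sheet-aluminium sorting tray, about 220 g: 200 mm long (x), 130 wide at the back, narrowing over the front 80 mm to an open spout 98 wide at the lip (x = -0.10). Floor and walls 3 mm thick; walls 28 mm high at back and sides, none at the lip. Origin at the centre of its underside, x from lip to back, z up. An upright grip stands at its back
- tray_grip (a point): centre of the tray's grip bar: 10 mm thick (tray x), 104 long (tray y), 20 high, 60 mm above the tray's underside at tray x = +0.094 (its top at 70 mm), carried by a 12 mm wide post at each end; open below the bar between the posts down to the back wall's top at 28 mm
- tray_lip (a point): middle of the tray's open lip, at tray x = -0.10, on the floor's upper face (3 mm above the underside)
- mat: black rubber mat, 240 x 170 x 3 mm, fixed to the bench, on which the tray stands; origin at the centre of its underside, x along its length
- nut0: M18 steel hex nut, 27 mm across flats, 31 across corners, 15 high, 35 to 65 g; origin at the centre of its underside, z along the bore, x towards a corner (flats face 30, 90, 150.. degrees from x). Oily: it slides once the tray slopes 13 to 20 degrees. None if absent. Starts loose on the bench
- nut1: M18 steel hex nut, 27 mm across flats, 31 across corners, 15 high, 35 to 65 g; origin at the centre of its underside, z along the bore, x towards a corner (flats face 30, 90, 150.. degrees from x). Oily: it slides once the tray slopes 13 to 20 degrees. None if absent. Starts loose on the bench
- nut2: M18 steel hex nut, 27 mm across flats, 31 across corners, 15 high, 35 to 65 g; origin at the centre of its underside, z along the bore, x towards a corner (flats face 30, 90, 150.. degrees from x). Oily: it slides once the tray slopes 13 to 20 degrees. None if absent. Starts loose on the bench
- nut3: M18 steel hex nut, 27 mm across flats, 31 across corners, 15 high, 35 to 65 g; origin at the centre of its underside, z along the bore, x towards a corner (flats face 30, 90, 150.. degrees from x). Oily: it slides once the tray slopes 13 to 20 degrees. None if absent. Starts loose on the bench
- nut4: M18 steel hex nut, 27 mm across flats, 31 across corners, 15 high, 35 to 65 g; origin at the centre of its underside, z along the bore, x towards a corner (flats face 30, 90, 150.. degrees from x). Oily: it slides once the tray slopes 13 to 20 degrees. None if absent. Starts loose on the bench
- nut5: M18 steel hex nut, 27 mm across flats, 31 across corners, 15 high, 35 to 65 g; origin at the centre of its underside, z along the bore, x towards a corner (flats face 30, 90, 150.. degrees from x). Oily: it slides once the tray slopes 13 to 20 degrees. None if absent. Starts in the tray
- nut6: M18 steel hex nut, 27 mm across flats, 31 across corners, 15 high, 35 to 65 g; origin at the centre of its underside, z along the bore, x towards a corner (flats face 30, 90, 150.. degrees from x). Oily: it slides once the tray slopes 13 to 20 degrees. None if absent. Starts in the tray
- nut7: M18 steel hex nut, 27 mm across flats, 31 across corners, 15 high, 35 to 65 g; origin at the centre of its underside, z along the bore, x towards a corner (flats face 30, 90, 150.. degrees from x). Oily: it slides once the tray slopes 13 to 20 degrees. None if absent. Starts in the tray
- file_flat: flat file, 190 mm blade and 110 mm green handle, lying on the bench; leave alone
- file_half: narrower file, same length, lying beside the first; leave alone
- brush: bench brush, lying; leave alone
- cup: small white paper cup, 65 mm high, 66 mm across; leave alone
- wrench: open-end wrench, lying; leave alone
- hammer: hammer, lying; leave alone
- bolt: hex bolt standing on its head, 57 mm high, 31 mm across; not a nut; leave alone

How it is judged:
By the outcome, as a careful person would: the job done as asked, in the order asked, and still so for the second after the job is handed in, with the robot touching nothing.
Of nut0, nut1, nut2, nut3, nut4 only 3 to 5 are there at a start; the rules pass over those that are not, and their reading is None.
Of nut5, nut6, nut7 only 1 to 3 are there at a start; the rules pass over those that are not, and their reading is None.
At some moment in a run one of nut0, nut1, nut2, nut3, nut4 may be knocked a few centimetres aside while the robot is not near it.
Once in a run the grip may slacken for a moment while it holds something.
It also fails if it takes over 208 s, if anything falls off the work surface, if the arm or the gripper's body presses on something with over 40 N, if the wrist force passes 120 N, or if a joint passes its speed limit or range.

### The arm

A 6-joint arm with a two-finger parallel gripper is mounted at the origin on the work surface. World frame = base frame: x ahead of the robot, y to its left, z up, the work surface at z = 0. Lengths are in m, angles in rad, forces in N, time in s.
With the tool pointing down it reaches from about 0.25 to 0.775 m from the base axis. Payload 4 kg.
Tool frame: the origin (TCP) lies on the centre line of the jaws, within the pads' length; the fingertips stand robot.tips_ahead ahead of it and the grasp point (between the pads) lies 8 mm behind it (robot.tips_ahead is the distance from the TCP to the fingertips, in m); z points along the fingers, y is the line along which they close (so a half turn about z gives the same grasp; the last joint's range is limited). The gripper opens to 94 mm and grips with 3 to 60 N. Pads are 16 mm wide; open, the fingers measure 119 mm over their backs; the gripper's body (75 mm by 177 mm) begins 78 mm behind the grasp point.
Start: joints at [-1.318, 0.087, 1.371, -0, 1.684, -0.103], TCP at [0.192, -0.516, 0.217] pointing down, gripper open.
Joint ranges: [-3.1, 3.1], [-0.76, 2.03], [0.27, 2.55], [-1.08, 4.22], [0.17, 2.65], [-2.57, 2.57]. Speed limits (rad/s): [2.79, 2.79, 3.14, 3.14, 3.14, 3.14].

### API

Orientations are given as [roll, pitch, yaw] about the fixed x, y, z axes, in that order (R = Rz(yaw) Ry(pitch) Rx(roll)).
In Python, from bench import robot, snapshot, close_job, spotter gives the robot as it stands. The module is installed in compiled form; this text tells all that it offers.
- The arm moves only by the tool servo_tool, never from a script. Its argument "commands" is one flat list of numbers, 7 for each row, row after row: the shift along the tool's x, y, z in m, then the turn, a rotation vector about the tool's x, y, z in degrees, then the finger opening in m, from 0 to 0.094. In form: [x, y, z, ax, ay, az, grip, x, y, z, ax, ay, az, grip, ...]. A call has 1 to 10 rows; each row is the pose to reach, as a shift and turn from the pose commanded when the call began, along the tool's axes at that moment; what a row does not reach only later rows make up. A row lasts 1/8 s, in which the tool goes at most 62.5 mm and 10.7 degrees, less where a joint would pass 70% of its speed; a pose out of reach is approached as far as the arm can. A call with a gripper value outside its range is refused whole. The fingers move at their own pace and stop on an object; the grip force is fixed at half the most. Time passes only in rows, so rows that repeat a pose let the fingers close. It gives the time, the measured TCP pose, the force, the opening and the grip force at its end, in the units of the state.
- robot.get_obs(): the state, without advancing time (a new reading comes with each control period).
- snapshot(name): name is "side" or "top" or "wrist"; returns a dict with "img" (400x640x3 uint8, blue, green, red), "camera_matrix" (3x3 intrinsics, pixels), "k1" (the pictures are not rectified: a ray, as slopes to the right and down, at radius r is drawn at 1 + k1 r^2 times it, then the intrinsics apply), "extrinsics" (4x4, takes a point from camera to world coordinates); the wrist camera has in their place "hand_eye" (4x4, takes a point from camera to tool coordinates, whose origin is the TCP and whose axes are the flange's). Camera axes: x right, y down, z forward; pixel columns grow to the right and rows downward; lengths in m; the calibration is good to about 2 mm. A picture is of the moment at which its call begins: read the wrist's pose just before it. There is no depth.
- close_job(): hands the job in; it is judged then, once.
Trained networks look in a picture, given as the dict that the camera call returned (one of the last four; its "shot" number tells which), for a name from the list of things; names that differ only in an ending like _2 or _b are one class to them, and where a whole thing is asked for, a point or a joint stands for the part that bears it (a point fixed in the world has none). Each returns a list of dicts, best first, with "conf" (0 to 1); they miss things now and then, are a little off and sometimes report something else, mostly with a low value. They report only what shows in the picture. A call takes as long as a camera call.
- spotter.trace(name, picture): "region" (400x640 bool, what is visible of it) and "box" ([left, top, width, height] in pixels, round what is visible of it).
The state is a dict: "time": time; "joint_positions": joint angles; "qvel": joint speeds; "joint_torque": joint torques, N m; "tool_pos": TCP position; "ee_rot": TCP orientation; "wrist_force": force on the tool from outside, world axes, zero at the start; "wrist_torque": the same for the moment, N m; "width": finger opening in m; "finger_force": force on a finger pad.
Only numpy, scipy, OpenCV 4.12 (cv2) and the standard library are available. Lean on these libraries where they do the work, as an engineer would, in place of code of your own. Each camera call takes 0.05 s, during which the arm holds its last target. There are 200 camera calls.

## Working session

There is one attempt and no reset: what is moved stays moved. The work goes in short steps, Python scripts to look and compute and a tool call to move; the robot and the scene stay as the last step left them, time stands still between calls to the robot, and variables do not carry over. Pictures are saved under pics/ and viewed, at most 14 in all, crops included, and the job is handed in when it is done.

Besides the shell and the picture viewer there is one more tool, called after "Request:" as name(argument=value, ...) on one line, values as JSON. servo_tool: Moves the arm, as the interface text tells. Its arguments: {"type":"object","properties":{"commands":{"type":"array","items":{"type":"number"}}},"required":["commands"]}

```bash
mkdir -p pics; cat > h.py <<'E'
import numpy as np, cv2
from scipy.spatial.transform import Rotation as R
from bench import robot, snapshot, close_job, spotter
def pose():
    o=robot.get_obs(); return np.array(o["tool_pos"]),R.from_euler('xyz',o["ee_rot"])
def shot(n):
    p,r=pose(); s=snapshot(n)
    if n=="wrist":
        T=np.eye(4);T[:3,:3]=r.as_matrix();T[:3,3]=p; s["E"]=T@np.array(s["hand_eye"])
    else: s["E"]=np.array(s["extrinsics"])
    return s
def world(s,uv,z):
    K=np.array(s["camera_matrix"]); d=(np.array(uv,float).reshape(-1,2)-K[:2,2])/[K[0,0],K[1,1]]
    u=d.copy()
    for _ in range(20): u=d/(1+s["k1"]*(u**2).sum(1,keepdims=True))
    v=np.c_[u,np.ones(len(u))]@s["E"][:3,:3].T; c=s["E"][:3,3]
    return c+v*((z-c[2])/v[:,2])[:,None]
def pix(s,P):
    P=np.array(P,float).reshape(-1,3); q=(P-s["E"][:3,3])@s["E"][:3,:3]; u=q[:,:2]/q[:,2:]
    u=u*(1+s["k1"]*(u**2).sum(1,keepdims=True)); K=np.array(s["camera_matrix"])
    return u*[K[0,0],K[1,1]]+K[:2,2]
def cen(reg):
    ys,xs=np.nonzero(reg); return xs.mean(),ys.mean()
def delta(pos,rot):
    """shift, rotvec deg in tool axes from present measured pose to the goal (rot = Rotation)"""
    p,r=pose(); return np.round(r.inv().apply(np.array(pos)-p),4), np.round((r.inv()*rot).as_rotvec(degrees=True),1)
E
python3 - <<'E'
from h import *
print(robot.get_obs(), getattr(robot,'tips_ahead',None))
for n in("top","side"):
    s=shot(n); cv2.imwrite(f"pics/{n}0.png",s["img"]); print(n,s["E"].round(3).tolist(),np.array(s["camera_matrix"]).tolist(),s["k1"])
    for k in("nut0","tray","mat","chest_drawer0","chest_drawer0_handle","tray_grip","bolt","cup"):
        for d in spotter.trace(k,s):
            c=cen(d["region"]); print(k,round(d["conf"],2),d["box"],np.round(c,1),world(s,c,{"nut0":.0075}.get(k,0))[0].round(3))
s=shot("wrist");print(s["hand_eye"])
E
```

```text
{'time': 0.0, 'joint_positions': array([-1.31810960e+00,  8.79686019e-02,  1.37226019e+00, -2.73280711e-05,
        1.68358864e+00, -1.03130019e-01]), 'qvel': array([-0.00168579,  0.00035917, -0.00024583, -0.00023222,  0.00221821,
       -0.00021974]), 'joint_torque': array([ 7.88260422e-05, -3.40182245e+01, -3.02424824e+01,  7.17198174e-02,
        3.30691575e-02, -1.74865231e-04]), 'tool_pos': array([ 0.19143484, -0.51504669,  0.21529371]), 'ee_rot': array([-3.13937691e+00, -2.02017294e-04,  3.55813476e-01]), 'wrist_force': array([-0.59855708, -0.02411858, -0.40447651]), 'wrist_torque': array([0.01005026, 0.01300158, 0.05661045]), 'finger_force': 0.0, 'width': 0.09420070681052227} 0.011
top [[-0.023, -0.982, 0.189, 0.33], [-1.0, 0.025, 0.005, -0.022], [-0.009, -0.189, -0.982, 1.325], [0.0, 0.0, 0.0, 1.0]] [[424.67638591709, 0.0, 321.33840525455855], [0.0, 424.67638591709, 210.4770716426309], [0.0, 0.0, 1.0]] -0.0572773576749415
nut0 0.61 [449.8, 235.0, 10.7, 12.3] [454.6 238.2] [ 0.485 -0.43   0.008]
nut0 0.51 [322.6, 179.1, 5.6, 10.0] [324.9 181.4] [ 0.678 -0.029  0.008]
nut0 0.47
[... 1841 characters left out ...]
e 0.91 [259.6, 146.2, 55.7, 39.5] [285.7 165.5] [0.684 0.395 0.   ]
tray_grip 0.8 [313.8, 267.1, 94.8, 62.3] [361.9 303.5] [ 0.551 -0.261  0.   ]
bolt 0.67 [349.6, 184.0, 5.2, 15.0] [353.1 191.8] [0.797 0.13  0.   ]
bolt 0.55 [257.1, 143.9, 57.4, 43.7] [285.4 165.1] [0.684 0.398 0.   ]
bolt 0.52 [300.3, 286.5, 118.7, 57.8] [349.8 325.7] [ 0.491 -0.298  0.   ]
cup 0.62 [369.3, 188.7, 18.5, 29.0] [378.  203.4] [0.826 0.036 0.   ]
[[-7.67372524e-05 -9.70641344e-01 -2.40531442e-01  6.97283231e-02]
 [ 9.99999822e-01  6.78543354e-05 -5.92851648e-04 -2.57139146e-04]
 [ 5.91767422e-04 -2.40531445e-01  9.70641166e-01 -1.68897389e-01]
 [ 0.00000000e+00  0.00000000e+00  0.00000000e+00  1.00000000e+00]]
```

```bash
python3 - <<'E'
import cv2
a=cv2.imread("pics/top0.png");cv2.imwrite("pics/top0c.png",cv2.resize(a[70:330,150:500],(800,594),interpolation=2))
b=cv2.imread("pics/side0.png");cv2.imwrite("pics/side0c.png",cv2.resize(b[120:395,230:560],(720,600),interpolation=2))
E
```

```text
(no output)
```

View pics/top0c.png

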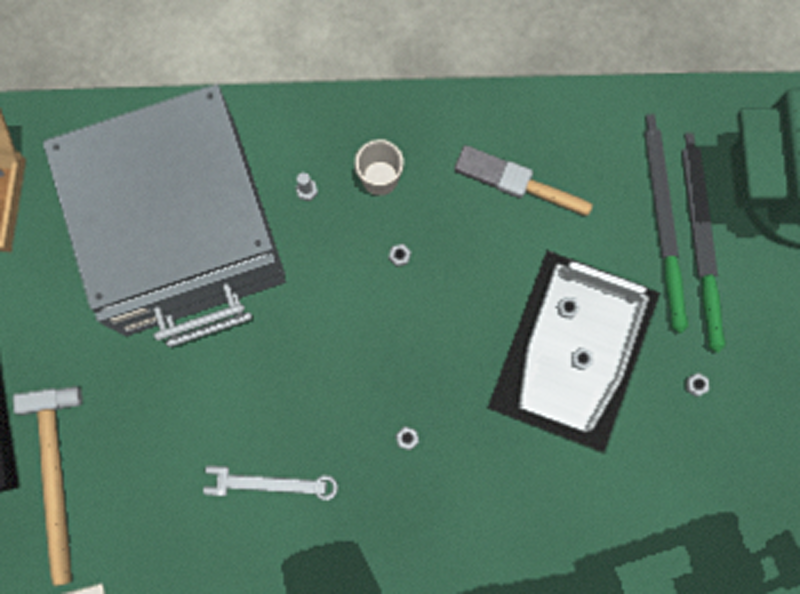

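View pics/side0c.png

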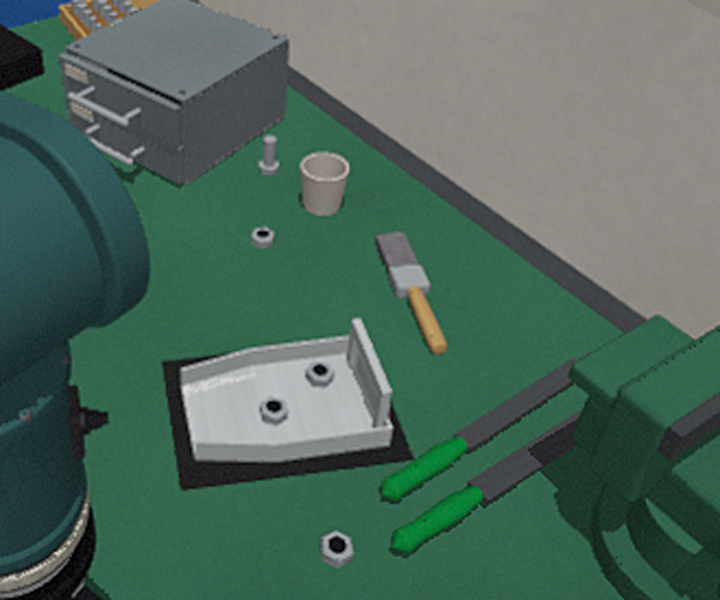

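The pictures show three loose nuts at crop (399,254), (407,437), (698,384), two nuts in the tray, and the upper drawer nearly shut. Next I measure the mat, tray and chest, then plan the first nut.

```bash
cat >> h.py <<'E'
def down(yaw): return R.from_euler('xyz',[np.pi,0,yaw])
E
python3 - <<'E'
from h import *
s=shot("top")
c=lambda P:np.array(P,float)*[350/800,260/594]+[150,70]
def rep(n,P,z):
    w=world(s,c(P),z); print(n,w[:,:2].round(3).tolist(),w[:,:2].mean(0).round(4))
    for i in range(len(w)):
        d=w[(i+1)%len(w)]-w[i]; print("   len",np.linalg.norm(d).round(3),"ang",np.degrees(np.arctan2(d[1],d[0])).round(1))
rep("mat",[(489,408),(548,252),(658,291),(605,452)],.003)
rep("chest",[(97,312),(45,143),(217,87),(272,252)],.145)
rep("grip",[(570,264),(646,293)],.075)
rep("lip",[(520,409),(588,431)],.006)
rep("barA",[(157,337),(250,312)],.106)
rep("barB",[(170,343),(252,319)],.039)
# nut near: view pose
for n in [(0.485,-0.43)]: print(delta([*n,.13],down(0.356)))
E
```

```text
mat [[0.46, -0.145], [0.678, -0.238], [0.618, -0.389], [0.397, -0.3]] [ 0.5382 -0.268 ]
   len 0.236 ang -23.0
   len 0.162 ang -111.7
   len 0.238 ang 158.2
   len 0.167 ang 67.6
chest [[0.578, 0.352], [0.804, 0.429], [0.875, 0.205], [0.649, 0.132]] [0.7265 0.2793]
   len 0.239 ang 18.8
   len 0.235 ang -72.6
   len 0.237 ang -162.1
   len 0.231 ang 108.0
grip [[0.642, -0.254], [0.6, -0.353]] [ 0.6209 -0.3034]
   len 0.107 ang -113.1
   len 0.107 ang 66.9
lip [[0.458, -0.187], [0.425, -0.278]] [ 0.4416 -0.2327]
   len 0.096 ang -109.5
   len 0.096 ang 70.5
barA [[0.551, 0.285], [0.581, 0.166]] [0.5663 0.2253]
   len 0.123 ang -76.1
   len 0.123 ang 103.9
barB [[0.555, 0.284], [0.585, 0.173]] [0.57   0.2286]
   len 0.115 ang -74.8
   len 0.115 ang 105.2
(array([0.3049, 0.022 , 0.0865]), array([ 0.,  0., -0.]))
```

Request:
servo_tool(commands=[0.06, 0.005, 0.018, 0, 0, 0, 0.05, 0.12, 0.01, 0.036, 0, 0, 0, 0.05, 0.18, 0.013, 0.052, 0, 0, 0, 0.05, 0.24, 0.017, 0.068, 0, 0, 0, 0.05, 0.28, 0.02, 0.08, 0, 0, 0, 0.05, 0.305, 0.022, 0.0865, 0, 0, 0, 0.05, 0.305, 0.022, 0.0865, 0, 0, 0, 0.05])

```text
time: 1.88
tool_pos: [0.4857, -0.4293, 0.1291]
ee_rot: [-3.14, 0.001, 0.358]
wrist_force: [-0.8, 0.0, 0.2]
width: 0.0497
finger_force: 0.0
```

```bash
cat >> h.py <<'E'
def nuts(s,z=.0075,show=None):
    out=[]
    for d in spotter.trace("nut0",s):
        if d["conf"]<.3: continue
        m=d["region"].astype(np.uint8); cs,_=cv2.findContours(m,0,2)
        if not cs: continue
        k=max(cs,key=cv2.contourArea); hull=cv2.convexHull(k)[:,0]
        w=world(s,hull,z)[:,:2]; c=w.mean(0)
        M=cv2.moments(hull); c=world(s,[M["m10"]/M["m00"],M["m01"]/M["m00"]],z)[0]
        a=np.radians(np.arange(0,60,1)); wid=[np.ptp(w@[np.cos(t),np.sin(t)])+np.ptp(w@[np.cos(t+np.pi/3),np.sin(t+np.pi/3)])+np.ptp(w@[np.cos(t+2*np.pi/3),np.sin(t+2*np.pi/3)]) for t in a]
        i=int(np.argmin(wid)); out.append(dict(c=c[:2],flat=i,w=min(wid)/3,conf=d["conf"],box=d["box"]))
    return out
E
python3 - <<'E'
from h import *
o=robot.get_obs();print(o["time"],o["tool_pos"],o["ee_rot"])
s=shot("wrist");cv2.imwrite("pics/w1.png",s["img"]);print(np.array(s["camera_matrix"]).tolist())
for z in(.0075,.015): print([{k:np.round(v,4) for k,v in n.items()} for n in nuts(s,z)])
E
```

```text
1.875 [ 0.48571696 -0.42933257  0.12910532] [-3.14027859e+00  1.05045928e-03  3.57678665e-01]
[[302.01317065040024, 0.0, 322.30357083499337], [0.0, 302.01317065040024, 194.9951857169091], [0.0, 0.0, 1.0]]
[{'c': array([ 0.5958, -0.2543]), 'flat': np.int64(51), 'w': np.float64(0.0309), 'conf': np.float64(0.92), 'box': array([160.7,   0. ,  38.1,  30.2])}, {'c': array([ 0.4863, -0.4291]), 'flat': np.int64(28), 'w': np.float64(0.0293), 'conf': np.float64(0.85), 'box': array([308.3, 179.9,  30.8,  26.5])}, {'c': array([ 0.5243, -0.2677]), 'flat': np.int64(38), 'w': np.float64(0.0319), 'conf': np.float64(0.81), 'box': array([159.6,  77.7,  33.4,  33.1])}]
[{'c': array([ 0.5946, -0.2582]), 'flat': np.int64(51), 'w': np.float64(0.0301), 'conf': np.float64(0.92), 'box': array([160.7,   0. ,  38.1,  30.2])}, {'c': array([ 0.4879, -0.4285]), 'flat': np.int64(28), 'w': np.float64(0.0285), 'conf': np.float64(0.85), 'box': array([308.3, 179.9,  30.8,  26.5])}, {'c': array([ 0.525 , -0.2713]), 'flat': np.int64(38), 'w': np.float64(0.031), 'conf': np.float64(0.81), 'box': array([159.6,  77.7,  33.4,  33.1])}]
```

View pics/w1.png

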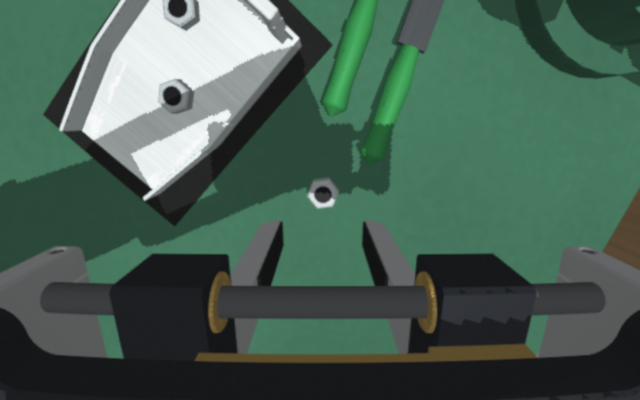

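The wrist view shows the nut at (322,193), centred under the jaws, with the file handle's end at (375,155), which the fingers will clear.

Request:
servo_tool(commands=[0, 0, 0.03, 0, 0, 8, 0.044, 0, 0, 0.06, 0, 0, 16, 0.044, 0, 0, 0.09, 0, 0, 23, 0.044, 0, 0, 0.108, 0, 0, 23, 0.044, 0, 0, 0.115, 0, 0, 23, 0.044, 0, 0, 0.115, 0, 0, 23, 0.044, 0, 0, 0.115, 0, 0, 23, 0.0, 0, 0, 0.115, 0, 0, 23, 0.0, 0, 0, 0.115, 0, 0, 23, 0.0, 0, 0, 0.115, 0, 0, 23, 0.0])

```text
time: 3.28
tool_pos: [0.4858, -0.4305, 0.0163]
ee_rot: [3.14, -0.002, -0.045]
wrist_force: [0.7, 0.3, 3.4]
width: 0.0267
finger_force: 30.0
```

```bash
python3 - <<'E'
from h import *
o=robot.get_obs();print(o["width"],o["tool_pos"])
# tray frame: mat centre/yaw first guess from top view
c=np.array([.538,-.268]);y=np.radians(-22.)
gx=np.array([.6209,-.3034]);lp=np.array([.4416,-.2327]);d=gx-lp
print("tray yaw",np.degrees(np.arctan2(d[1],d[0])),"len",np.linalg.norm(d),"ctr",(lp+.1*d/np.linalg.norm(d)))
tc=lp+.1*d/np.linalg.norm(d); ex=d/np.linalg.norm(d);ey=np.array([-ex[1],ex[0]])
for n in [(.5946,-.2582),(.525,-.2713),(.599,-.254),(.526,-.272)]: print("nut tray coords",[round(float((np.array(n)-tc)@e),4) for e in(ex,ey)])
for tx,ty in[(.045,-.03),(-.02,.03),(0.01,-.03)]:
    g=tc+tx*ex+ty*ey; print((tx,ty),g.round(4),delta([*g,.13],down(np.radians(-21.5))))
E
```

```text
0.026682813347003367 [ 0.48576544 -0.43046821  0.01627545]
tray yaw -21.51987357369346 len 0.1927355182627219 ctr [ 0.53462904 -0.26938239]
nut tray coords [0.0517, 0.0324]
nut tray coords [-0.0083, -0.0053]
nut tray coords [0.0542, 0.0379]
nut tray coords [-0.0071, -0.0056]
(0.045, -0.03) [ 0.5655 -0.3138] (array([ 0.0745, -0.12  , -0.1138]), array([ 0.1, -0.1, 18.9]))
(-0.02, 0.03) [ 0.527  -0.2341] (array([ 0.0325, -0.1978, -0.114 ]), array([ 0.1, -0.1, 18.9]))
(0.01, -0.03) [ 0.5329 -0.301 ] (array([ 0.0414, -0.1313, -0.1139]), array([ 0.1, -0.1, 18.9]))
```

Request:
servo_tool(commands=[0, 0, -0.05, 0, 0, 0, 0, 0.03, -0.05, -0.07, 0, 0, 8, 0, 0.06, -0.1, -0.07, 0, 0, 16, 0, 0.0775, -0.127, -0.07, 0, 0, 19, 0, 0.0775, -0.127, -0.04, 0, 0, 19, 0, 0.0775, -0.127, -0.015, 0, 0, 19, 0, 0.0775, -0.127, -0.007, 0, 0, 19, 0, 0.0775, -0.127, -0.007, 0, 0, 19, 0, 0.0775, -0.127, -0.007, 0, 0, 19, 0.036, 0.0775, -0.127, -0.007, 0, 0, 19, 0.036])

```text
time: 4.53
tool_pos: [0.5684, -0.3068, 0.0221]
ee_rot: [3.141, -0.0, -0.377]
wrist_force: [1.2, -0.2, -0.0]
width: 0.0359
finger_force: 0.0
```

```bash
python3 - <<'E'
from h import *
print(delta([.66,-.03,.13],down(np.radians(0))),delta([.45,-.1,.2],down(np.radians(0))))
E
```

```text
(array([-0.0168, -0.291 , -0.1079]), array([  0. ,  -0. , -21.6])) (array([-0.1862, -0.1486, -0.178 ]), array([  0. ,  -0. , -21.6]))
```

Request:
servo_tool(commands=[0, 0, -0.05, 0, 0, 0, 0.036, 0, -0.05, -0.09, 0, 0, -5, 0.044, 0, -0.11, -0.108, 0, 0, -14, 0.044, 0, -0.17, -0.108, 0, 0, -21.6, 0.044, -0.002, -0.23, -0.108, 0, 0, -21.6, 0.044, -0.003, -0.275, -0.108, 0, 0, -21.6, 0.044, -0.003, -0.299, -0.108, 0, 0, -21.6, 0.044, -0.003, -0.299, -0.108, 0, 0, -21.6, 0.044])

```text
time: 5.52
tool_pos: [0.6759, -0.0268, 0.1297]
ee_rot: [3.141, 0.0, 0.002]
wrist_force: [-0.3, 0.1, 0.3]
width: 0.0438
finger_force: 0.0
```

```bash
python3 - <<'E'
from h import *
s=shot("wrist");cv2.imwrite("pics/w2.png",s["img"])
for n in nuts(s,.0075): 
    print({k:np.round(v,4) for k,v in n.items()})
    yaw=((n["flat"]+90+30)%60)-30; print(yaw,delta([*n["c"],.0155],down(np.radians(yaw))))
s=shot("top")
for n in nuts(s): print("top",n["c"].round(3),round(n["conf"],2))
s=shot("side")
for n in nuts(s): print("side",n["c"].round(3),round(n["conf"],2))
E
```

```text
{'c': array([ 0.6787, -0.0262]), 'flat': np.int64(10), 'w': np.float64(0.0288), 'conf': np.float64(0.95), 'box': array([308.9, 175.9,  30.4,  28.1])}
-20 (array([ 0.0033, -0.0031,  0.1143]), array([ 0.1,  0. , 19.9]))
{'c': array([ 0.5188, -0.2737]), 'flat': np.int64(28), 'w': np.float64(0.0343), 'conf': np.float64(0.91), 'box': array([522.1, 311. ,  25.9,  26.6])}
-2 (array([-0.1562,  0.2447,  0.1147]), array([0.1, 0. , 1.9]))
{'c': array([ 0.5928, -0.2638]), 'flat': np.int64(59), 'w': np.float64(0.0356), 'conf': np.float64(0.84), 'box': array([519.8, 253.2,  36.1,  27.6])}
29 (array([-0.0822,  0.2347,  0.1147]), array([  0.1,   0. , -29.1]))
top [ 0.569 -0.31 ] 0.48
top [ 0.678 -0.027] 0.46
top [ 0.597 -0.261] 0.39
side [ 0.572 -0.302] 0.69
side [ 0.422 -0.032] 0.51
side [ 0.677 -0.028] 0.4
```

View pics/w2.png

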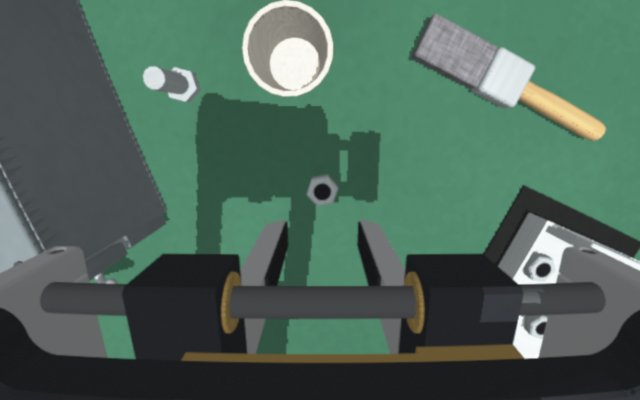

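The nut is centred at (322,190), and the cup and bolt are well clear of the fingers.

Request:
servo_tool(commands=[0.001, -0.001, 0.03, 0, 0, 7, 0.042, 0.002, -0.001, 0.06, 0, 0, 14, 0.042, 0.0025, -0.001, 0.09, 0, 0, 20, 0.042, 0.0025, -0.001, 0.108, 0, 0, 20, 0.042, 0.0025, -0.001, 0.115, 0, 0, 20, 0.042, 0.0025, -0.001, 0.115, 0, 0, 20, 0.042, 0.0025, -0.001, 0.115, 0, 0, 20, 0.0, 0.0025, -0.001, 0.115, 0, 0, 20, 0.0, 0.0025, -0.001, 0.115, 0, 0, 20, 0.0])

```text
time: 6.95
tool_pos: [0.6791, -0.0266, 0.0165]
ee_rot: [-3.141, -0.003, -0.349]
wrist_force: [0.2, -0.1, 3.2]
width: 0.0265
finger_force: 30.0
```

```bash
cat >> h.py <<'E'
TC=np.array([.5346,-.2694]);TY=np.radians(-21.5)
def tr(tx,ty): return TC+[np.cos(TY)*tx-np.sin(TY)*ty,np.sin(TY)*tx+np.cos(TY)*ty]
E
python3 - <<'E'
from h import *
print(delta([*tr(0.01,.033),.023],down(TY)))
E
```

```text
(array([-0.0419,  0.2448, -0.0067]), array([-0. , -0.1,  1.5]))
```

Request:
servo_tool(commands=[0, 0, -0.05, 0, 0, 0, 0, -0.03, 0.05, -0.075, 0, 0, 1.5, 0, -0.055, 0.11, -0.075, 0, 0, 1.5, 0, -0.08, 0.168, -0.075, 0, 0, 1.5, 0, -0.095, 0.225, -0.075, 0, 0, 1.5, 0, -0.099, 0.27, -0.075, 0, 0, 1.5, 0, -0.099, 0.296, -0.07, 0, 0, 1.5, 0, -0.099, 0.296, -0.035, 0, 0, 1.5, 0, -0.099, 0.296, -0.012, 0, 0, 1.5, 0, -0.099, 0.296, -0.005, 0, 0, 1.5, 0])

```text
time: 8.2
tool_pos: [0.4834, -0.2709, 0.0215]
ee_rot: [3.141, 0.001, -0.376]
wrist_force: [-7.2, 4.8, 25.0]
width: 0.0264
finger_force: 30.0
```

```bash
python3 - <<'E'
from h import *
o=robot.get_obs();print(o["width"],o["tool_pos"],o["wrist_force"],o["finger_force"])
print(delta([*tr(-.047,-.018),.023],down(TY)),delta([.418,-.032,.13],down(0)))
E
```

```text
0.026446288848567027 [ 0.48339133 -0.27093511  0.02153301] [-7.20092762  4.79303825 24.96743889] 29.998741070994583
(array([ 0.0001, -0.0022, -0.0015]), array([ 0. ,  0.1, -0. ])) (array([-0.1486, -0.1983, -0.1084]), array([  0. ,   0.1, -21.5]))
```

Request:
servo_tool(commands=[0, 0, -0.001, 0, 0, 0, 0.036, 0, 0, -0.001, 0, 0, 0, 0.036, 0, 0, -0.04, 0, 0, 0, 0.036, -0.02, -0.03, -0.09, 0, 0, -5, 0.044, -0.06, -0.08, -0.108, 0, 0, -14, 0.044, -0.1, -0.13, -0.108, 0, 0, -21.5, 0.044, -0.13, -0.175, -0.108, 0, 0, -21.5, 0.044, -0.1485, -0.198, -0.108, 0, 0, -21.5, 0.044, -0.1485, -0.198, -0.108, 0, 0, -21.5, 0.044])

```text
time: 9.32
tool_pos: [0.4179, -0.0306, 0.1282]
ee_rot: [3.141, -0.001, 0.003]
wrist_force: [0.3, -0.2, 1.4]
width: 0.044
finger_force: 0.0
```

```bash
python3 - <<'E'
from h import *
s=shot("wrist");cv2.imwrite("pics/w3.png",s["img"])
for n in nuts(s,.0075): 
    print({k:np.round(v,4) for k,v in n.items()})
    yaw=((n["flat"]+90+30)%60)-30; print(yaw,delta([*n["c"],.0155],down(np.radians(yaw))))
s=shot("top");cv2.imwrite("pics/top1.png",s["img"][110:330,150:470])
for n in nuts(s): print("top",n["c"].round(3),round(n["conf"],2))
E
```

```text
{'c': array([ 0.5704, -0.3118]), 'flat': np.int64(8), 'w': np.float64(0.0354), 'conf': np.float64(0.93), 'box': array([606. ,  21.9,  34. ,  32. ])}
-22 (array([0.1516, 0.2793, 0.113 ]), array([ 0. , -0.1, 22. ]))
{'c': array([ 0.4829, -0.2762]), 'flat': np.int64(9), 'w': np.float64(0.0349), 'conf': np.float64(0.74), 'box': array([555.8, 116. ,  39.1,  29.1])}
-21 (array([0.0641, 0.2436, 0.1129]), array([ 0. , -0.1, 21. ]))
{'c': array([ 0.4229, -0.0301]), 'flat': np.int64(41), 'w': np.float64(0.0278), 'conf': np.float64(0.69), 'box': array([309.1, 172.5,  27.8,  32.7])}
11 (array([ 0.0042, -0.0025,  0.1127]), array([  0.1,  -0. , -11. ]))
{'c': array([ 0.5261, -0.2773]), 'flat': np.int64(39), 'w': np.float64(0.0345), 'conf': np.float64(0.68), 'box': array([564.8,  64.3,  36.2,  35.6])}
9 (array([0.1073, 0.2447, 0.113 ]), array([ 0.1, -0. , -9. ]))
{'c': array([ 0.5923, -0.2616]), 'flat': np.int64(4), 'w': np.float64(0.0289), 'conf': np.float64(0.66), 'box': array([557.8,   0. ,  41.2,  20.7])}
-26 (array([0.1735, 0.2291, 0.113 ]), array([ 0. , -0.1, 26. ]))
top [ 0.599 -0.26 ] 0.61
top [ 0.483 -0.275] 0.6
top [ 0.525 -0.275] 0.49
```

View pics/w3.png

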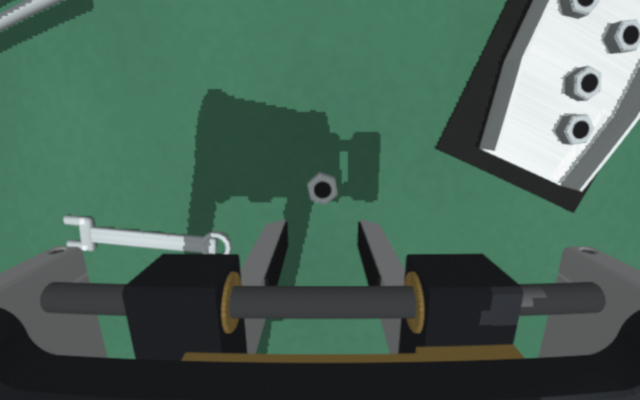

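The nut sits at (322,188), the wrench at (218,243) is clear, and four nuts are in the tray.

Request:
servo_tool(commands=[0.002, 0, 0.03, 0, 0, -5, 0.042, 0.004, -0.0005, 0.06, 0, 0, -10, 0.042, 0.0045, -0.0005, 0.09, 0, 0, -10, 0.042, 0.0045, -0.0005, 0.107, 0, 0, -10, 0.042, 0.0045, -0.0005, 0.1135, 0, 0, -10, 0.042, 0.0045, -0.0005, 0.1135, 0, 0, -10, 0.042, 0.0045, -0.0005, 0.1135, 0, 0, -10, 0.0, 0.0045, -0.0005, 0.1135, 0, 0, -10, 0.0, 0.0045, -0.0005, 0.1135, 0, 0, -10, 0.0])

```text
time: 10.65
tool_pos: [0.4237, -0.0318, 0.0154]
ee_rot: [3.141, -0.002, 0.174]
wrist_force: [0.0, -0.4, 1.6]
width: 0.0269
finger_force: 30.0
```

```bash
python3 - <<'E'
from h import *
# tray nuts (recompute at z=.0135): interpolate using last wrist estimate unavailable -> use known
print(delta([*tr(0.018,.031),.0235],down(TY)),delta([*tr(-.047,.03),.0235],down(TY)),delta([*tr(-.047,.03),.0235],down(TY+np.pi/2)))
E
```

```text
(array([ 0.0996,  0.2362, -0.0076]), array([ 0. , -0.1, 31.5])) (array([ 0.0437,  0.2031, -0.0078]), array([ 0. , -0.1, 31.5])) (array([ 0.0437,  0.2031, -0.0078]), array([  0.1,  -0.1, -58.5]))
```

View pics/top1.png

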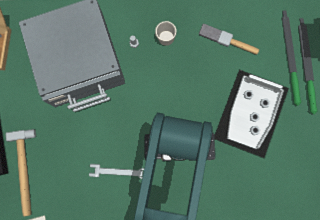

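Request:
servo_tool(commands=[0, 0, -0.045, 0, 0, -6, 0, 0.01, 0.04, -0.075, 0, 0, -16, 0, 0.02, 0.09, -0.075, 0, 0, -26, 0, 0.03, 0.14, -0.075, 0, 0, -36, 0, 0.04, 0.185, -0.075, 0, 0, -46, 0, 0.0437, 0.2045, -0.07, 0, 0, -54, 0, 0.0437, 0.2045, -0.05, 0, 0, -58.5, 0, 0.0437, 0.2045, -0.025, 0, 0, -58.5, 0, 0.0437, 0.2045, -0.009, 0, 0, -58.5, 0, 0.0437, 0.2045, -0.008, 0, 0, -58.5, 0])

```text
time: 11.9
tool_pos: [0.5009, -0.2251, 0.0216]
ee_rot: [-3.14, -0.0, 1.195]
wrist_force: [-1.0, 0.1, -0.3]
width: 0.0268
finger_force: 30.0
```

Request:
servo_tool(commands=[0, 0, 0, 0, 0, 0, 0.036, 0, 0, 0, 0, 0, 0, 0.036, 0, 0, -0.03, 0, 0, 0, 0.036, 0, 0, -0.08, 0, 0, 0, 0.036, 0, 0.04, -0.13, 0, 0, 0, 0.036, 0, 0.09, -0.18, 0, 0, 0, 0.036, 0, 0.1, -0.2, 0, 0, 0, 0.036, 0, 0.1, -0.2, 0, 0, 0, 0.036])

```text
time: 12.9
tool_pos: [0.5962, -0.2629, 0.2256]
ee_rot: [3.135, 0.001, 1.196]
wrist_force: [0.9, -0.1, -0.2]
width: 0.036
finger_force: 0.0
```

```bash
python3 - <<'E'
from h import *
o=robot.get_obs();print(o["width"],o["tool_pos"],o["joint_positions"].round(2))
s=shot("wrist");cv2.imwrite("pics/w4.png",s["img"])
for k in("tray","mat"):
    for d in spotter.trace(k,s)[:1]:
        print(k,d["conf"],d["box"])
        c=max(cv2.findContours(d["region"].astype(np.uint8),0,2)[0],key=cv2.contourArea)
        w=world(s,c[:,0],.003)[:,:2]; r=cv2.minAreaRect((w*1000).astype(np.float32)); print(r)
for n in nuts(s,.0135): print((n["c"]).round(4),n["conf"])
for n in("top","side"):
    s=shot(n)
    for m in nuts(s): print(n,m["c"].round(3),round(m["conf"],2))
E
```

```text
0.03596886845912802 [ 0.59616005 -0.26294094  0.22563757] [-0.5   0.31  1.09 -0.    1.73 -0.13]
tray 0.69 [197.1, 148.9, 166.4, 97.2]
((534.32568359375, -271.44390869140625), (139.6742401123047, 220.32540893554688), 68.3753662109375)
mat 0.65 [188.1, 123.3, 185.4, 130.2]
((540.3067626953125, -264.9008483886719), (170.7301788330078, 241.89752197265625), 67.34586334228516)
[ 0.5246 -0.2714] 0.94
[ 0.4998 -0.2257] 0.83
[ 0.597  -0.2572] 0.75
[ 0.5684 -0.3054] 0.68
[ 0.4823 -0.27  ] 0.56
side [ 0.572 -0.302] 0.68
side [ 0.502 -0.222] 0.54
side [ 0.485 -0.267] 0.52
```

View pics/w4.png

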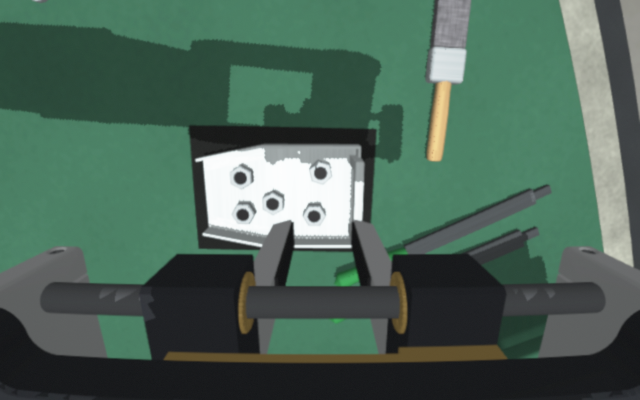

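Five nuts are in the tray, at (241,177), (320,172), (243,213), (273,203) and (315,214). I'll check the picture margins for nuts I haven't seen.

```bash
python3 - <<'E'
from h import *
a=cv2.imread("pics/top0.png"); s=shot("top"); b=s["img"]
c=cv2.resize(np.vstack([np.hstack([a[:,:160],a[:,480:]])]),None,fx=1.25,fy=1.25)
d=cv2.resize(b[250:400,150:490],None,fx=1.17,fy=1.17)
m=np.zeros((500,800,3),np.uint8); m[:c.shape[0],:c.shape[1]]=c; m[:d.shape[0],402:402+d.shape[1]]=d[:,:398]; cv2.imwrite("pics/m.png",m)
TYd=-21.5
g=tr(.094,0); print("grip",g,delta([*g,.12],down(np.radians(TYd+180-180))),delta([*g,.052],down(np.radians(TYd+90))))
E
```

```text
grip [ 0.62205925 -0.30385112] (array([-0.0287,  0.0419,  0.1017]), array([-0.1,  0.1, 90. ])) (array([-0.0287,  0.042 ,  0.1697]), array([-0.1, -0. , -0. ]))
```

View pics/m.png

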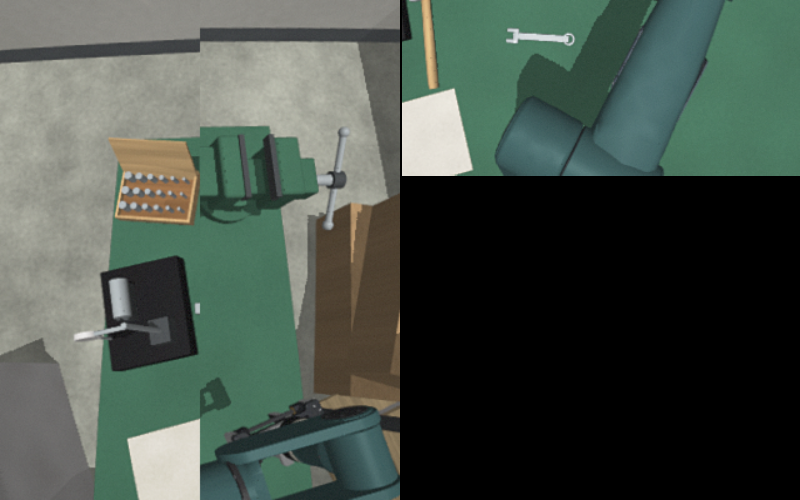

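The margins show only the box of bits, the press, the vise and paper, with no further nuts. Next is the drawer handle.

```bash
python3 - <<'E'
from h import *
print(delta([.569,.2275,.22],down(np.radians(108))))
E
```

```text
(array([ 0.4462, -0.2025,  0.0021]), array([ -0.1,  -0. , -39.5]))
```

Request:
servo_tool(commands=[0.045, -0.025, 0, 0, 0, -4, 0.03, 0.1, -0.05, 0, 0, 0, -9, 0.03, 0.155, -0.075, 0, 0, 0, -14, 0.03, 0.21, -0.1, 0, 0, 0, -19, 0.03, 0.265, -0.125, 0, 0, 0, -24, 0.03, 0.32, -0.15, 0, 0, 0, -29, 0.03, 0.37, -0.17, 0, 0, 0, -34, 0.03, 0.42, -0.19, 0, 0, 0, -39, 0.03, 0.446, -0.2025, 0.002, 0, 0, -39.5, 0.03, 0.446, -0.2025, 0.002, 0, 0, -39.5, 0.03])

```text
time: 14.6
tool_pos: [0.5687, 0.2289, 0.2198]
ee_rot: [-3.141, -0.0, 1.888]
wrist_force: [0.1, -0.4, -0.3]
width: 0.0301
finger_force: 0.0
```

```bash
python3 - <<'E'
from h import *
o=robot.get_obs();print(o["tool_pos"],o["ee_rot"],o["joint_positions"].round(2))
s=shot("wrist");
# overlay predicted bar & front edges for chest yaw 18, front mid
im=s["img"].copy(); y=np.radians(18); f=np.array([np.cos(y),np.sin(y)]);l=np.array([-f[1],f[0]]); F=np.array([.6135,.242])
def ln(a,b,za,zb,col):
    p=pix(s,[[*a,za],[*b,zb]]).astype(int); cv2.line(im,tuple(p[0]),tuple(p[1]),col,1)
ln(F-.12*l,F+.12*l,.145,.145,(0,0,255))
B=F-.047*f; ln(B-.055*l,B+.055*l,.106,.106,(255,0,255))
P=F-.012*f; ln(P-.118*l,P+.118*l,.137,.137,(0,255,255))
cv2.imwrite("pics/w5.png",im); cv2.imwrite("pics/w5raw.png",s["img"])
E
```

```text
[0.56874474 0.22892474 0.21978939] [-3.14051979e+00 -3.18187657e-06  1.88823062e+00] [ 0.29  0.23  1.2  -0.    1.71 -0.03]
```

View pics/w5.png

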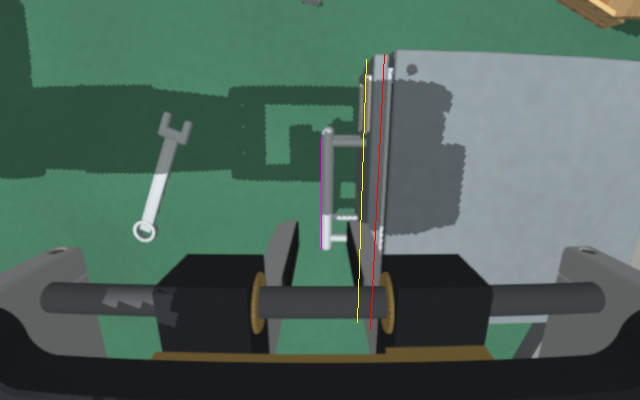

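```bash
python3 - <<'E'
from h import *
s=shot("wrist")
w=world(s,[(327.5,132),(326,246)],.1075)[:,:2];d=w[0]-w[1];print(w,np.linalg.norm(d),np.degrees(np.arctan2(d[1],d[0]))-90,w.mean(0))
e=world(s,[(396,53),(384,235)],.145)[:,:2];d=e[0]-e[1];print(e,np.degrees(np.arctan2(d[1],d[0]))-90)
q=world(s,[(366,65),(360,180)],.137)[:,:2];print(q)
for m in (17.5,18,18.5,19):
    f=np.array([np.cos(np.radians(m)),np.sin(np.radians(m))]);print(m,"bar along",w@f,"edge",e@f,"plate",q@f)
print(delta([*w.mean(0),.098],down(np.radians(108.))))
E
```

```text
[[0.55533746 0.28545642]
 [0.5890858  0.1786216 ]] 0.11203851124925288 17.53094640695646 [0.57221163 0.23203901]
[[0.58508511 0.35868363]
 [0.62801524 0.21912743]] 17.098889175686196
[[0.56703844 0.34496862]
 [0.5933885  0.25691053]]
17.5 bar along [0.61547315 0.61553366] edge [0.66586383 0.66484167] plate [0.64452824 0.64317915]
18 bar along [0.61636819 0.615451  ] edge [0.66728834 0.66499208] plate [0.64588677 0.64373572]
18.5 bar along [0.6172163  0.61532146] edge [0.66866203 0.66509186] plate [0.64719612 0.64424326]
19 bar along [0.6180174  0.61514507] edge [0.6699848  0.66514099] plate [0.64845618 0.64470173]
(array([0.0045, 0.0044, 0.1223]), array([-0. ,  0.1, -0. ]))
```

Request:
servo_tool(commands=[0.003, 0.003, 0.04, 0, 0, 0.7, 0.028, 0.0045, 0.0044, 0.08, 0, 0, 0.7, 0.028, 0.0045, 0.0044, 0.11, 0, 0, 0.7, 0.028, 0.0045, 0.0044, 0.122, 0, 0, 0.7, 0.028, 0.0045, 0.0044, 0.122, 0, 0, 0.7, 0.028, 0.0045, 0.0044, 0.122, 0, 0, 0.7, 0.0, 0.0045, 0.0044, 0.122, 0, 0, 0.7, 0.0, 0.0045, 0.0044, 0.122, 0, 0, 0.7, 0.0])

```text
time: 15.7
tool_pos: [0.5731, 0.2328, 0.1003]
ee_rot: [3.139, 0.001, 1.873]
wrist_force: [-1.8, -0.8, 5.0]
width: 0.0101
finger_force: 30.0
```

```bash
python3 - <<'E'
from h import *
o=robot.get_obs();print(o["width"],o["tool_pos"],o["wrist_force"],o["finger_force"],o["ee_rot"])
p,r=pose(); y=np.radians(17.5); print(r.inv().apply([-np.cos(y),-np.sin(y),0]))
E
```

```text
0.010068212499229148 [0.57305204 0.23275982 0.10034062] [-1.76754815 -0.83878455  4.96311136] 30.00008225440979 [3.13909326e+00 5.73481788e-04 1.87260470e+00]
[-0.00362424 -0.99999031 -0.00249729]
```

Request:
servo_tool(commands=[0, -0.01, 0, 0, 0, 0, 0, 0, -0.025, 0, 0, 0, 0, 0, 0, -0.041, 0, 0, 0, 0, 0, 0, -0.057, 0, 0, 0, 0, 0, 0, -0.073, 0, 0, 0, 0, 0, 0, -0.089, 0, 0, 0, 0, 0, 0, -0.105, 0, 0, 0, 0, 0, 0, -0.12, 0, 0, 0, 0, 0, 0, -0.13, 0, 0, 0, 0, 0, 0, -0.135, 0, 0, 0, 0, 0])

```text
time: 16.95
tool_pos: [0.4444, 0.1917, 0.1003]
ee_rot: [3.137, 0.003, 1.872]
wrist_force: [2.5, -3.9, 5.5]
width: 0.01
finger_force: 30.0
```

```bash
python3 - <<'E'
from h import *
o=robot.get_obs();print(o["width"],o["tool_pos"],o["wrist_force"],o["finger_force"],o["ee_rot"],o["joint_positions"])
E
```

```text
0.009994851415970661 [0.44435586 0.19171703 0.10025089] [ 2.53933648 -3.91191667  5.48370236] 30.000726878643036 [3.13700995e+00 2.63354104e-03 1.87234219e+00] [ 0.29192758 -0.00970251  1.70440454 -0.00261084  1.44228321 -0.00929569]
```

Request:
servo_tool(commands=[0, 0, 0, 0, 0, 0, 0.028, 0, 0, 0, 0, 0, 0, 0.028, 0, 0, -0.04, 0, 0, 0, 0.028, 0, 0, -0.09, 0, 0, 0, 0.028, 0, 0, -0.12, 0, 0, 0, 0.03, 0, 0, -0.12, 0, 0, 0, 0.03])

```text
time: 17.7
tool_pos: [0.4445, 0.1932, 0.2204]
ee_rot: [3.137, -0.0, 1.873]
wrist_force: [0.0, -0.1, -0.3]
width: 0.0301
finger_force: 0.0
```

```bash
python3 - <<'E'
from h import *
g=tr(.094,0);print(robot.get_obs()["tool_pos"],delta([*g,.16],down(TY+np.pi/2)))
E
```

```text
[0.44446066 0.19319093 0.22044058] (array([-0.5274,  0.0215,  0.0604]), array([ 0.2, -0.1, 38.8]))
```

Request:
servo_tool(commands=[-0.055, 0.0, 0.0, 0, 0, 4, 0.03, -0.115, 0.0, 0.0, 0, 0, 9, 0.03, -0.175, 0.0, 0.0, 0, 0, 14, 0.03, -0.235, 0.005, 0.0, 0, 0, 19, 0.03, -0.295, 0.01, 0.0, 0, 0, 24, 0.03, -0.355, 0.015, 0.01, 0, 0, 29, 0.03, -0.415, 0.018, 0.02, 0, 0, 33, 0.03, -0.47, 0.02, 0.04, 0, 0, 37, 0.03, -0.51, 0.0215, 0.06, 0, 0, 38.8, 0.03, -0.5274, 0.0215, 0.06, 0, 0, 38.8, 0.03])

```text
time: 18.95
tool_pos: [0.6185, -0.3052, 0.1518]
ee_rot: [-3.131, -0.002, 1.194]
wrist_force: [-0.5, 0.4, -1.7]
width: 0.0298
finger_force: 0.0
```

```bash
python3 - <<'E'
from h import *
s=shot("wrist");im=s["img"].copy()
g=tr(.094,0);ex=np.array([np.cos(TY),np.sin(TY)]);ey=np.array([-ex[1],ex[0]])
p=pix(s,[[*(g+a*ex+b*ey),.073] for a,b in((-.005,-.052),(.005,-.052),(.005,.052),(-.005,.052))])
cv2.polylines(im,[p.astype(int)],True,(0,0,255),1)
# jaws' line at grip height
t,r=pose();print(t,delta([*g,.055],down(TY+np.pi/2)))
cv2.imwrite("pics/w6.png",im)
E
```

```text
[ 0.61947299 -0.30677499  0.1539764 ] (array([0.0037, 0.0019, 0.099 ]), array([-0.4, -0. , -0.1]))
```

View pics/w6.png

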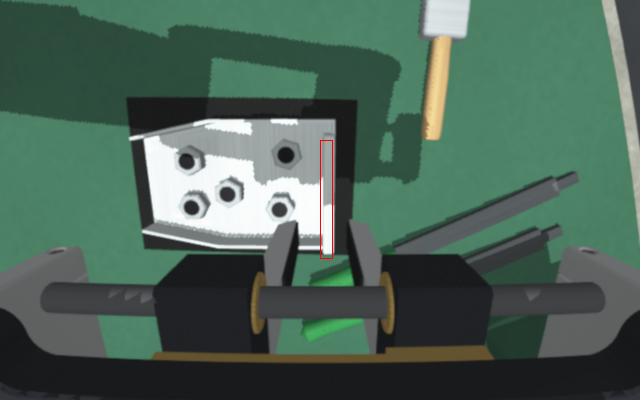

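The red outline matches the tray's grip bar at columns 322-334, and the jaws straddle it.

Request:
servo_tool(commands=[0.003, 0.0015, 0.03, 0, 0, 0, 0.03, 0.004, 0.002, 0.06, 0, 0, 0, 0.03, 0.004, 0.002, 0.085, 0, 0, 0, 0.03, 0.004, 0.002, 0.0985, 0, 0, 0, 0.03, 0.004, 0.002, 0.0985, 0, 0, 0, 0.03, 0.004, 0.002, 0.0985, 0, 0, 0, 0.0, 0.004, 0.002, 0.0985, 0, 0, 0, 0.0, 0.004, 0.002, 0.0985, 0, 0, 0, 0.0, 0.004, 0.002, 0.0985, 0, 0, 0, 0.0])

```text
time: 20.12
tool_pos: [0.6246, -0.3019, 0.0616]
ee_rot: [3.139, 0.0, 1.195]
wrist_force: [-0.2, 0.5, 4.8]
width: 0.0099
finger_force: 30.0
```

Request:
servo_tool(commands=[0, 0, -0.004, 0, 0, 0, 0, 0, 0, -0.01, 0, 0, 0, 0, 0, 0, -0.018, 0, 0, 0, 0, 0, 0, -0.026, 0, 0, 0, 0, 0, 0, -0.03, 0, 0, 0, 0, 0, 0, -0.03, 0, 0, 0, 0])

```text
time: 20.88
tool_pos: [0.6243, -0.3018, 0.0908]
ee_rot: [3.14, 0.0, 1.195]
wrist_force: [-0.1, -0.5, -4.6]
width: 0.0099
finger_force: 30.0
```

```bash
python3 - <<'E'
from h import *
o=robot.get_obs();print(o["width"],o["tool_pos"],o["wrist_force"],o["wrist_torque"],o["finger_force"],o["ee_rot"])
s=shot("side");cv2.imwrite("pics/s2.png",cv2.resize(s["img"][200:380,260:470],(700,600)))
E
```

```text
0.009922567903352782 [ 0.62434154 -0.30180702  0.09076212] [-0.12019063 -0.45275118 -4.57400587] [-0.18403494 -0.34065553 -0.0192207 ] 29.99813675880432 [3.14021732e+00 2.90778058e-04 1.19533019e+00]
```

View pics/s2.png

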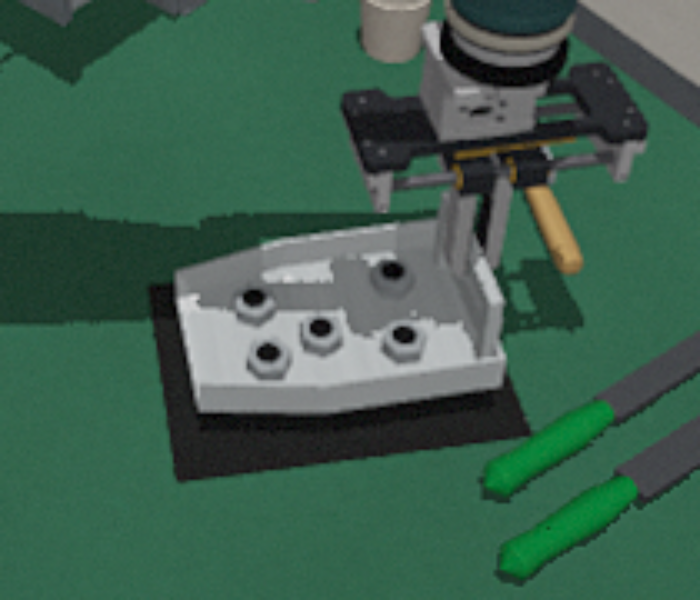

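The side view shows the tray level in the grip, well above the mat, with all five nuts aboard. Now I'll plan the carry and the tilt.

```bash
cat >> h.py <<'E'
CY=np.radians(17.5); CF=np.array([np.cos(CY),np.sin(CY),0]); CL=np.array([-CF[1],CF[0],0]); BAR=np.array([.4444,.1917,0])
def tip(th,yd,zl,xoff=0,dy=.194,dz=.0556):
    """tool goal with lip at chest-y offset yd, height zl, tilt th deg, heading CL"""
    t=np.radians(th); C=BAR+(.047+.069+xoff)*CF; lip=C+yd*CL+[0,0,zl]
    x=-CL*np.cos(t)+np.array([0,0,1])*np.sin(t); z=CL*np.sin(t)+np.array([0,0,1])*np.cos(t)
    return lip+dy*x+dz*z, R.from_matrix(np.c_[np.cross(x,-z),x,-z])
E
python3 - <<'E'
from h import *
for a in((0,-.05,.165),(15,-.05,.15),(35,-.05,.14)):
    P,r=tip(*a); print(a,P.round(3),r.as_euler('xyz').round(3),*delta(P,r))
E
```

```text
(0, -0.05, 0.165) [ 0.628 -0.006  0.221] [3.142 0.    0.305] [ 0.2765 -0.1043 -0.1305] [ 0. -0. 51.]
(15, -0.05, 0.15) [0.622 0.014 0.254] [2.88  0.    0.305] [ 0.2928 -0.1175 -0.1638] [-14.   -6.7  50.7]
(35, -0.05, 0.14) [0.608 0.058 0.297] [ 2.531 -0.     0.305] [ 0.3285 -0.1464 -0.2067] [-32.6 -15.6  49.3]
```

Request:
servo_tool(commands=[0, 0, -0.015, 0, 0, 0, 0, 0, 0, -0.04, 0, 0, 0, 0, 0.005, -0.002, -0.065, 0, 0, 1, 0, 0.02, -0.0075, -0.09, 0, 0, 4, 0, 0.04, -0.015, -0.11, 0, 0, 7.5, 0, 0.065, -0.0245, -0.125, 0, 0, 12, 0, 0.09, -0.034, -0.13, 0, 0, 16.5, 0, 0.115, -0.0435, -0.13, 0, 0, 21, 0, 0.14, -0.053, -0.13, 0, 0, 25.5, 0, 0.165, -0.062, -0.13, 0, 0, 30, 0])

```text
time: 22.18
tool_pos: [0.6267, -0.1247, 0.2212]
ee_rot: [3.14, 0.0, 0.669]
wrist_force: [0.5, 0.3, -5.1]
width: 0.0098
finger_force: 30.0
```

```bash
python3 - <<'E'
from h import *
o=robot.get_obs();print(o["width"],o["tool_pos"],o["wrist_force"],o["finger_force"])
print(*delta(*tip(0,-.05,.165)))
E
```

```text
0.009781530398585703 [ 0.62668799 -0.12468176  0.22115782] [ 0.50608066  0.29937836 -5.13932703] 29.997348189353943
[ 0.0749 -0.0919  0.0004] [ 0.1 -0.  20.8]
```

Request:
servo_tool(commands=[0.014, -0.017, 0, 0, 0, 4, 0, 0.031, -0.038, 0, 0, 0, 9, 0, 0.047, -0.058, 0, 0, 0, 13.5, 0, 0.06, -0.074, 0, 0, 0, 17, 0, 0.07, -0.086, 0, 0, 0, 19.5, 0, 0.075, -0.092, 0, 0, 0, 20.8, 0, 0.075, -0.092, 0, 0, 0, 20.8, 0])

```text
time: 23.05
tool_pos: [0.6282, -0.0066, 0.2205]
ee_rot: [3.141, 0.0, 0.31]
wrist_force: [-0.3, 0.1, -4.6]
width: 0.0098
finger_force: 30.0
```

```bash
python3 - <<'E'
from h import *
o=robot.get_obs();print(o["width"],o["tool_pos"],o["joint_positions"].round(2))
for a in((7,-.05,.155),(12,-.05,.15),(20,-.05,.145),(28,-.05,.142),(35,-.05,.14)): print(a,*delta(*tip(*a)))
s=shot("wrist"); a=s["img"]; t=shot("top")["img"][120:330,170:450]
m=np.zeros((400,800,3),np.uint8); m[:,:400]=cv2.resize(a,(400,250),interpolation=3)[:0].sum() if 0 else 0
m[:338,:540]=cv2.resize(a,(540,338),interpolation=3); m[:195,540:]=cv2.resize(t,(260,195),interpolation=3); cv2.imwrite("pics/m2.png",m)
E
```

```text
0.009802457208117078 [ 0.62816497 -0.00658297  0.22046026] [-0.1   0.26  1.16 -0.    1.72  1.16]
(7, -0.05, 0.155) [ 0.0004 -0.0086 -0.0134] [-7.  -0.   0.2]
(12, -0.05, 0.15) [ 0.0004 -0.0161 -0.0243] [-12.   -0.    0.2]
(20, -0.05, 0.145) [ 0.0005 -0.031  -0.0432] [-20.   -0.    0.2]
(28, -0.05, 0.142) [ 0.0006 -0.0491 -0.0618] [-28.   -0.1   0.2]
(35, -0.05, 0.14) [ 0.0006 -0.0673 -0.0764] [-35.   -0.1   0.2]
```

View pics/m2.png

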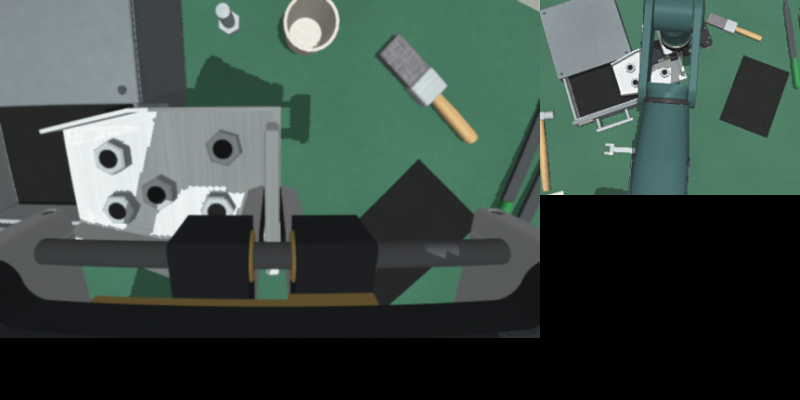

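The lip lies over the drawer's open interior (wrist view about (75,180)), clear of the chest front. Now I tilt gradually.

Request:
servo_tool(commands=[0, -0.003, -0.005, -2.5, 0, 0, 0, 0, -0.006, -0.01, -5, 0, 0, 0, 0, -0.0095, -0.015, -7.5, 0, 0, 0, 0, -0.013, -0.02, -10, 0, 0, 0, 0, -0.016, -0.0243, -12, 0, 0, 0, 0, -0.0195, -0.029, -14, 0, 0, 0, 0, -0.023, -0.0335, -16, 0, 0, 0, 0, -0.027, -0.0385, -18, 0, 0, 0, 0, -0.031, -0.0432, -20, 0, 0, 0, 0, -0.031, -0.0432, -20, 0, 0, 0])

```text
time: 24.4
tool_pos: [0.6188, 0.024, 0.2635]
ee_rot: [2.792, -0.001, 0.31]
wrist_force: [-0.9, -0.7, -4.9]
width: 0.0098
finger_force: 30.0
```

```bash
python3 - <<'E'
from h import *
o=robot.get_obs();print(o["width"],o["tool_pos"],o["ee_rot"],o["wrist_force"],o["joint_positions"].round(2))
for a in((28,-.05,.142),(35,-.05,.14),(40,-.05,.14)): print(a,*delta(*tip(*a)))
for n in("wrist","top"):
    s=shot(n)
    for m in nuts(s,.09): print(n,m["c"].round(3),round(m["conf"],2),m["box"].astype(int))
E
```

```text
0.009771644314699604 [0.61881746 0.0239974  0.26351665] [ 2.79200855e+00 -5.04598503e-04  3.10405621e-01] [-0.92081646 -0.66484443 -4.93307724] [ 0.13  0.19  1.2  -0.35  1.68  1.34]
(28, -0.05, 0.142) [ 0.0002 -0.0098 -0.0234] [-8.  -0.1  0.2]
(35, -0.05, 0.14) [ 0.0003 -0.0218 -0.0434] [-15.   -0.2   0.2]
(40, -0.05, 0.14) [ 0.0004 -0.0315 -0.0581] [-20.   -0.2   0.2]Traceback (most recent call last):
  File "<stdin>", line 6, in <module>
AttributeError: 'list' object has no attribute 'astype'
```

Request:
servo_tool(commands=[0, -0.0025, -0.006, -2, 0, 0, 0, 0, -0.005, -0.012, -4, 0, 0, 0, 0, -0.0075, -0.0178, -6, 0, 0, 0, 0, -0.0098, -0.0234, -8, 0, 0, 0, 0, -0.0135, -0.03, -10.3, 0, 0, 0, 0, -0.0175, -0.037, -12.7, 0, 0, 0, 0, -0.0218, -0.0434, -15, 0, 0, 0, 0, -0.0218, -0.0434, -15, 0, 0, 0, 0, -0.0218, -0.0434, -15, 0, 0, 0, 0, -0.0218, -0.0434, -15, 0, 0, 0])

```text
time: 25.75
tool_pos: [0.6082, 0.0561, 0.2967]
ee_rot: [2.531, -0.0, 0.308]
wrist_force: [0.0, -0.5, -1.3]
width: 0.0096
finger_force: 30.0
```

```bash
python3 - <<'E'
from h import *
o=robot.get_obs();print(o["width"],o["tool_pos"],o["ee_rot"],o["wrist_force"],o["joint_positions"].round(2))
for n in("wrist","top","side"):
    s=shot(n); cv2.imwrite(f"pics/d_{n}.png",s["img"])
    for m in nuts(s,.09): print(n,m["c"].round(3),round(m["conf"],2),m["box"])
E
```

```text
0.009627084600389975 [0.60824047 0.05610397 0.29671174] [ 2.53067469e+00 -4.41674700e-04  3.07995086e-01] [ 0.01084172 -0.48406657 -1.25556479] [ 0.32  0.2   1.21 -0.62  1.71  1.49]
wrist [0.531 0.216] 0.94 [8.6, 219.3, 44.9, 32.9]
wrist [0.582 0.226] 0.76 [0.0, 158.9, 46.0, 36.7]
wrist [0.509 0.226] 0.68 [0.0, 246.2, 27.0, 25.2]
wrist [0.554 0.234] 0.58 [0.0, 188.9, 14.6, 33.1]
top [ 0.754 -0.189] 0.69 [348.4, 136.6, 61.5, 26.6]
top [0.553 0.235] 0.57 [231.8, 214.0, 3.5, 7.6]
top [0.578 0.224] 0.55 [236.1, 208.3, 12.2, 3.4]
top [0.53  0.213] 0.44 [242.2, 221.5, 4.7, 10.9]
```

```bash
python3 - <<'E'
from h import *
a=cv2.imread("pics/d_wrist.png"); t=cv2.imread("pics/d_top.png")[170:260,190:330]; d=cv2.imread("pics/d_side.png")[130:260,230:400]
m=np.zeros((600,800,3),np.uint8); m[:250,:400]=cv2.resize(a,(400,250),interpolation=3)
m[:250,400:789]=cv2.resize(t,(389,250),interpolation=2); m[255:600,:451]=cv2.resize(d,(451,345),interpolation=2); cv2.imwrite("pics/m3.png",m)
E
```

```text
(no output)
```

View pics/m3.png

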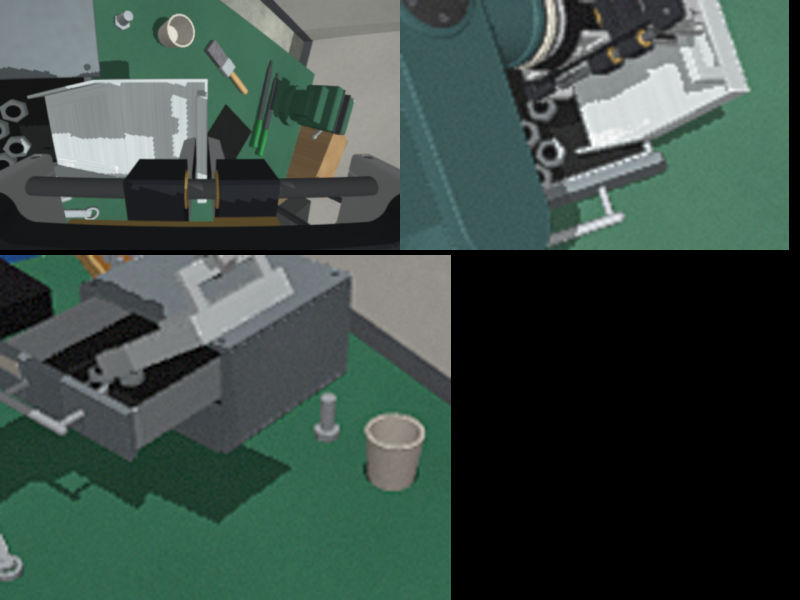

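The tray is empty (wrist view, floor (60-190, 85-165) bare) and the nuts lie in the drawer at left. I'll bring the tray back.

```bash
python3 - <<'E'
from h import *
P,r=tip(0,-.06,.18);print(*delta(P,r))
y=np.radians(-22.5);ex=np.array([np.cos(y),np.sin(y)]);ey=np.array([-ex[1],ex[0]]);T=np.array([.5395,-.2665])+.0956*ex+.0028*ey
print(T); D=down(y+np.pi/2)
v=np.array([*T,.235])-P; print("from level:",r.inv().apply(v),(r.inv()*D).as_rotvec(degrees=True))
E
```

```text
[0.0003 0.027  0.0932] [35.  -0.1  0.2]
[ 0.6288944  -0.30049767]
from level: [-0.08805126  0.2708958   0.0006    ] [-6.56565884e-15  3.06161700e-15 -5.00000000e+01]
```

Request:
servo_tool(commands=[0, -0.002, 0, 2, 0, 0, 0, 0, 0.001, 0.012, 8, 0, 0, 0, 0, 0.005, 0.03, 15, 0, 0, 0, 0, 0.01, 0.05, 22, 0, 0, 0, 0, 0.018, 0.072, 29, 0, 0, 0, 0, 0.027, 0.0932, 35, 0, 0, 0, 0, 0.027, 0.0932, 35, 0, 0, 0])

```text
time: 26.92
tool_pos: [0.6312, -0.0197, 0.2338]
ee_rot: [3.142, 0.003, 0.303]
wrist_force: [-0.2, -0.0, -1.9]
width: 0.0097
finger_force: 30.0
```

Request:
servo_tool(commands=[-0.005, 0.015, 0, 0, 0, -3, 0, -0.015, 0.045, 0, 0, 0, -9, 0, -0.026, 0.08, 0, 0, 0, -15, 0, -0.037, 0.115, 0, 0, 0, -21, 0, -0.049, 0.15, 0, 0, 0, -28, 0, -0.06, 0.185, 0, 0, 0, -34, 0, -0.071, 0.218, 0, 0, 0, -40, 0, -0.08, 0.245, 0, 0, 0, -46, 0, -0.086, 0.264, 0, 0, 0, -49, 0, -0.088, 0.271, 0, 0, 0, -50, 0])

```text
time: 28.18
tool_pos: [0.6299, -0.3007, 0.2362]
ee_rot: [3.14, 0.0, 1.182]
wrist_force: [0.8, 0.5, -2.2]
width: 0.0098
finger_force: 30.0
```

```bash
python3 - <<'E'
from h import *
o=robot.get_obs();print(o["width"],o["tool_pos"],o["ee_rot"],o["wrist_force"],o["wrist_torque"])
y=np.radians(-22.5);print(delta([.6289,-.3005,.064],down(y+np.pi/2)))
for n in("top","side"):
    s=shot(n); 
    for m in nuts(s,.09): print(n,m["c"].round(3),round(m["conf"],2),m["box"])
    cv2.imwrite(f"pics/e_{n}.png",s["img"])
E
```

```text
0.009765756236730079 [ 0.62988584 -0.30074589  0.23620373] [3.14041529e+00 4.27118805e-04 1.18152683e+00] [ 0.80169402  0.53142795 -2.16068524] [-0.07016144 -0.15515604 -0.0392032 ]
(array([-1.000e-04, -1.200e-03,  1.722e-01]), array([0.1, 0. , 0.2]))
top [0.505 0.228] 0.58 [231.9, 230.6, 13.0, 9.7]
top [0.581 0.224] 0.49 [235.5, 203.5, 11.6, 11.8]
top [0.552 0.242] 0.42 [228.9, 215.4, 8.7, 5.4]
top [0.531 0.214] 0.41 [242.5, 224.2, 6.6, 7.4]
top [0.575 0.265] 0.38 [224.4, 206.6, 5.4, 7.4]
side [ 0.63  -0.438] 0.64 [406.6, 285.3, 86.8, 63.3]
side [0.576 0.263] 0.51 [269.3, 167.4, 4.7, 2.9]
side [0.578 0.22 ] 0.46 [276.5, 174.5, 9.8, 6.0]
side [0.72  0.026] 0.42 [349.2, 182.8, 8.5, 20.8]
side [0.551 0.243] 0.38 [260.4, 170.6, 10.1, 6.8]
```

All five nuts are in the drawer and the force reads 2.2 N, the empty tray alone. I lower it to just above the mat and check alignment.

Request:
servo_tool(commands=[0, -0.001, 0.03, 0, 0, 0, 0, 0, -0.001, 0.07, 0, 0, 0, 0, 0, -0.001, 0.11, 0, 0, 0, 0, 0, -0.001, 0.14, 0, 0, 0, 0, 0, -0.001, 0.155, 0, 0, 0, 0, 0, -0.001, 0.155, 0, 0, 0, 0])

```text
time: 29.12
tool_pos: [0.6284, -0.299, 0.0798]
ee_rot: [-3.14, -0.0, 1.182]
wrist_force: [0.2, 0.3, -3.1]
width: 0.0099
finger_force: 30.0
```

```bash
cat > fit.py <<'E'
from h import *
def rect(s,name,z):
    ds=spotter.trace(name,s)
    if not ds: return None
    c=max(cv2.findContours(ds[0]["region"].astype(np.uint8),0,1)[0],key=cv2.contourArea)
    return world(s,c[:,0],z)[:,:2],ds[0]
y=np.radians(-22.5);ex=np.array([np.cos(y),np.sin(y)]);ey=np.array([-ex[1],ex[0]])
def show(names=("top","side")):
    for n in names:
        s=shot(n); cv2.imwrite(f"pics/f_{n}.png",s["img"])
        w,d=rect(s,"mat",.003); q=cv2.minAreaRect((w*1000).astype(np.float32)); a=w@ex;b=w@ey
        print(n,"mat",d["conf"],np.round(q[0],1),np.round(q[1],1),round(q[2],1)," ex",a.min(),a.max()," ey",b.min(),b.max())
E
python3 - <<'E'
from fit import *
o=robot.get_obs();print(o["tool_pos"],o["ee_rot"])
show()
# dark mat pixels in top image: direct fit of visible mat outline, tray included
s=shot("top");g=cv2.cvtColor(s["img"],cv2.COLOR_BGR2HSV); b,gr,r=[s["img"][...,i].astype(int) for i in range(3)]
M=[.5395,-.2665]
cor=pix(s,[[*(np.array(M)+a*ex+c*ey),.003] for a,c in((-.12,-.085),(.12,-.085),(.12,.085),(-.12,.085))]);print(cor.round(1))
E
```

```text
[ 0.62835363 -0.29903849  0.07975099] [-3.13956765e+00 -2.82110775e-04  1.18205101e+00]
top mat 0.77 [ 568.  -199.3] [ 29.6 239.5] 69.3  ex 0.4810295549842488 0.7207738678202149  ey 0.01589735331060322 0.04655455844696097
side mat 0.83 [ 538.  -266.6] [170. 241.] 67.0  ex 0.4779817446070275 0.7192559768992763  ey -0.12448877835610767 0.04549946798463867
[[414.4 268. ]
 [438.6 197.4]
 [388.5 178.8]
 [362.8 248.4]]
```

Request:
servo_tool(commands=[-0.001, 0.001, 0.006, 0, 0, 0, 0, -0.001, 0.001, 0.012, 0, 0, 0, 0, -0.001, 0.001, 0.016, 0, 0, 0, 0, -0.001, 0.001, 0.0185, 0, 0, 0, 0, -0.001, 0.001, 0.0185, 0, 0, 0, 0, -0.001, 0.001, 0.0185, 0, 0, 0, 0.0])

```text
time: 30.12
tool_pos: [0.6292, -0.3014, 0.0623]
ee_rot: [3.141, 0.0, 1.181]
wrist_force: [-0.5, 0.1, -2.1]
width: 0.0097
finger_force: 30.0
```

Request:
servo_tool(commands=[0, 0, 0, 0, 0, 0, 0.016, 0, 0, 0, 0, 0, 0, 0.026, 0, 0, 0, 0, 0, 0, 0.03, 0, 0, -0.02, 0, 0, 0, 0.03, 0, 0, -0.06, 0, 0, 0, 0.03, 0, 0.0, -0.11, 0, 0, 0, 0.03, 0, -0.05, -0.16, 0, 0, 0, 0.03, 0, -0.07, -0.175, 0, 0, 0, 0.03, 0, -0.07, -0.175, 0, 0, 0, 0.03])

```text
time: 31.25
tool_pos: [0.5649, -0.2751, 0.2429]
ee_rot: [3.132, 0.001, 1.181]
wrist_force: [0.1, 0.0, 0.0]
width: 0.0299
finger_force: 0.0
```

```bash
python3 - <<'E'
from fit import *
o=robot.get_obs();print(o["tool_pos"],o["ee_rot"])
show(("wrist","side"))
s=shot("wrist");im=s["img"].copy();M=np.array([.5395,-.2665])
def poly(P,z,c): cv2.polylines(im,[(pix(s,[[*(M+a*ex+b*ey),z] for a,b in P])*16).astype(int)],True,c,1,cv2.LINE_AA,4)
poly([(-.12,-.085),(.12,-.085),(.12,.085),(-.12,.085)],.003,(0,255,255))
poly([(-.1,-.049),(-.02,-.065),(.1,-.065),(.1,.065),(-.02,.065),(-.1,.049)],.003,(0,0,255))
poly([(.089,-.052),(.099,-.052),(.099,.052),(.089,.052)],.073,(255,0,255))
cv2.imwrite("pics/w9.png",cv2.resize(im[60:340,100:500],(800,560),interpolation=2))
for k in("tray",):
    w,d=rect(s,k,.003);print(k,d["conf"],(w-M)@ex.min() if 0 else [((w-M)@ex).min(),((w-M)@ex).max(),((w-M)@ey).min(),((w-M)@ey).max()])
E
```

```text
[ 0.56487507 -0.27505485  0.24294997] [3.13238419e+00 1.44351908e-03 1.18118862e+00]
wrist mat 0.75 [ 539.5 -264.3] [171.  240.9] 67.4  ex 0.4790973509359366 0.720115374193649  ey -0.12309856790797852 0.047900657184147724
side mat 0.8 [ 536.5 -266.2] [169.2 242.3] 66.7  ex 0.47731821014137343 0.7184164575537842  ey -0.12614210158595088 0.04549946798463867
tray 0.72 [np.float64(-0.10483526023604278), np.float64(0.11765046501510357), np.float64(-0.07181626088023398), np.float64(0.06881205767741543)]
```

View pics/w9.png

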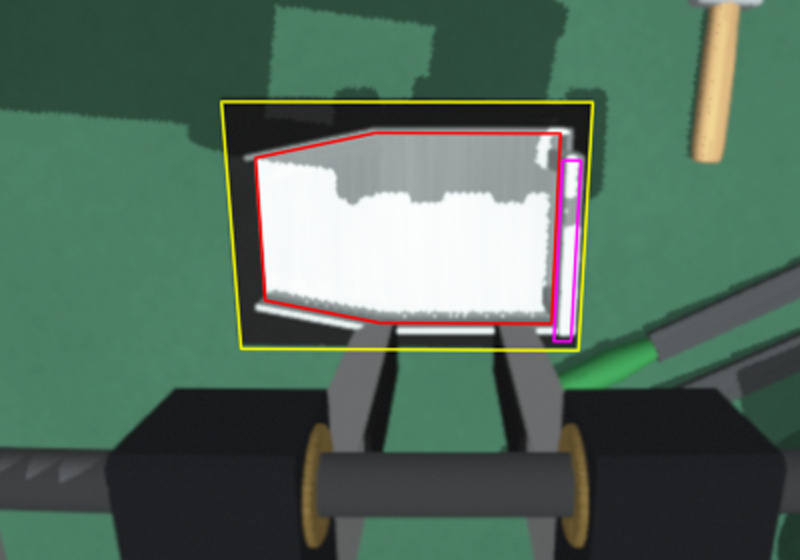

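The tray stands empty, matching its target outline (red) in the middle of the mat (yellow). Back to the handle.

```bash
python3 - <<'E'
from h import *
print(delta([.4444,.1917,.23],down(np.radians(107.5))))
E
```

```text
(array([ 0.3859, -0.2882,  0.0061]), array([ -0.2,  -0.1, -39.8]))
```

Request:
servo_tool(commands=[0.035, -0.026, 0, 0, 0, -4, 0.03, 0.08, -0.06, 0, 0, 0, -9, 0.03, 0.125, -0.093, 0, 0, 0, -14, 0.03, 0.17, -0.127, 0, 0, 0, -19, 0.03, 0.215, -0.16, 0, 0, 0, -24, 0.03, 0.26, -0.194, 0, 0, 0, -29, 0.03, 0.305, -0.228, 0, 0, 0, -34, 0.03, 0.345, -0.258, 0.003, 0, 0, -39, 0.03, 0.386, -0.288, 0.006, 0, 0, -39.8, 0.03, 0.386, -0.288, 0.006, 0, 0, -39.8, 0.03])

```text
time: 32.8
tool_pos: [0.4434, 0.1945, 0.2297]
ee_rot: [-3.139, -0.001, 1.882]
wrist_force: [0.0, -0.4, 0.6]
width: 0.0305
finger_force: 0.0
```

```bash
python3 - <<'E'
from h import *
print(robot.get_obs()["tool_pos"],delta([.4444,.1917,.1],down(np.radians(107.5))))
s=shot("wrist")
for m in nuts(s,.09): print(m["c"].round(3),round(m["conf"],2),(np.append(m["c"],0)-BAR)@CF,(np.append(m["c"],0)-BAR)@CL)
b=[d for d in spotter.trace("chest_drawer0_handle",s)][:2]
print([(d["conf"],d["box"]) for d in b], pix(s,[[.4444,.1917,.1115],[.4444-.055*CL[0],.1917-.055*CL[1],.1115],[.4444+.055*CL[0],.1917+.055*CL[1],.1115]]))
E
```

```text
[0.44340093 0.19448839 0.22971117] (array([-0.003 ,  0.0005,  0.1297]), array([-0.2, -0. ,  0.3]))
[0.575 0.267] 0.75 0.14739425258007866 0.03216374192069711
[0.582 0.226] 0.66 0.14107896296211167 -0.00889336876377431
[0.552 0.243] 0.65 0.11791093125004246 0.016685320046034954
[0.531 0.215] 0.62 0.09007388539438475 -0.003498595737984862
[(0.56, [315.1, 63.9, 225.0, 219.2]), (0.33, [381.0, 165.1, 24.3, 28.4])] [[322.51352116 196.81965321]
 [322.20982066 248.82717125]
 [322.84455486 139.99565755]]
```

Request:
servo_tool(commands=[-0.002, 0, 0.04, 0, 0, 0.3, 0.028, -0.003, 0.0005, 0.08, 0, 0, 0.3, 0.028, -0.003, 0.0005, 0.115, 0, 0, 0.3, 0.028, -0.003, 0.0005, 0.13, 0, 0, 0.3, 0.028, -0.003, 0.0005, 0.13, 0, 0, 0.3, 0.028, -0.003, 0.0005, 0.13, 0, 0, 0.3, 0.0, -0.003, 0.0005, 0.13, 0, 0, 0.3, 0.0, -0.003, 0.0005, 0.13, 0, 0, 0.3, 0.0])

```text
time: 33.95
tool_pos: [0.4467, 0.189, 0.1028]
ee_rot: [3.139, 0.001, 1.871]
wrist_force: [-2.3, -1.2, 4.0]
width: 0.01
finger_force: 30.0
```

Request:
servo_tool(commands=[0, 0.006, 0, 0, 0, 0, 0, 0, 0.017, 0, 0, 0, 0, 0, 0, 0.03, 0, 0, 0, 0, 0, 0, 0.044, 0, 0, 0, 0, 0, 0, 0.058, 0, 0, 0, 0, 0, 0, 0.072, 0, 0, 0, 0, 0, 0, 0.086, 0, 0, 0, 0, 0, 0, 0.098, 0, 0, 0, 0, 0, 0, 0.108, 0, 0, 0, 0, 0, 0, 0.115, 0, 0, 0, 0, 0])

```text
time: 35.2
tool_pos: [0.5569, 0.2242, 0.1028]
ee_rot: [3.139, -0.001, 1.871]
wrist_force: [-1.9, -0.3, 5.9]
width: 0.0098
finger_force: 30.0
```

```bash
python3 - <<'E'
from h import *
o=robot.get_obs();p=o["tool_pos"];print(o["width"],p,o["wrist_force"],(p-BAR)@CF,(p-BAR)@CL)
print(pose()[1].inv().apply(CF))
E
```

```text
0.009813218216102227 [0.55686934 0.22417377 0.10279329] [-1.91413753 -0.26963597  5.85011021] 0.1170289717338615 -0.002849398166997874
[0.00486647 0.99998453 0.0026939 ]
```

Request:
servo_tool(commands=[0, 0.004, 0, 0, 0, 0, 0, 0, 0.008, 0, 0, 0, 0, 0, 0, 0.011, 0, 0, 0, 0, 0, 0, 0.014, 0, 0, 0, 0, 0, 0, 0.016, 0, 0, 0, 0, 0, 0, 0.018, 0, 0, 0, 0, 0, 0, 0.0195, 0, 0, 0, 0, 0, 0, 0.021, 0, 0, 0, 0, 0, 0, 0.022, 0, 0, 0, 0, 0, 0, 0.022, 0, 0, 0, 0, 0])

```text
time: 36.45
tool_pos: [0.5755, 0.2301, 0.1028]
ee_rot: [-3.139, -0.001, 1.871]
wrist_force: [-7.3, -1.2, 8.1]
width: 0.0101
finger_force: 30.0
```

```bash
python3 - <<'E'
from h import *
o=robot.get_obs();p=o["tool_pos"];print(o["width"],p,o["wrist_force"],o["wrist_force"]@CF,(p-BAR)@CF)
E
```

```text
0.01007552516123861 [0.5754961  0.23012362 0.10277194] [-7.3192457  -1.22440463  8.1073098 ] -7.348674262794676 0.1365827765331553
```

Request:
servo_tool(commands=[0, 0.001, 0, 0, 0, 0, 0, 0, 0.002, 0, 0, 0, 0, 0, 0, 0.003, 0, 0, 0, 0, 0, 0, 0.003, 0, 0, 0, 0, 0])

```text
time: 36.95
tool_pos: [0.5755, 0.2301, 0.1027]
ee_rot: [-3.132, -0.001, 1.872]
wrist_force: [-13.6, -2.5, 12.8]
width: 0.01
finger_force: 30.0
```

```bash
python3 - <<'E'
from h import *
o=robot.get_obs();p=o["tool_pos"];print(o["width"],p,o["wrist_force"]@CF,(p-BAR)@CF)
E
```

```text
0.009997097334530523 [0.5754977  0.23013564 0.10270992] -13.720591879799048 0.13658792103144113
```

The drawer hasn't moved while the force rose to 13.7 N, so it is home. I'll ease off, release and back away.

Request:
servo_tool(commands=[0, -0.0035, 0, 0, 0, 0, 0, 0, -0.0035, 0, 0, 0, 0, 0.028, 0, -0.0035, 0, 0, 0, 0, 0.028, 0, -0.0035, 0, 0, 0, 0, 0.028, 0, -0.0035, -0.03, 0, 0, 0, 0.028, 0, -0.0035, -0.08, 0, 0, 0, 0.028, 0, -0.05, -0.12, 0, 0, 0, 0.028, 0, -0.1, -0.14, 0, 0, 0, 0.028, 0, -0.12, -0.14, 0, 0, 0, 0.028, 0, -0.12, -0.14, 0, 0, 0, 0.028])

```text
time: 38.2
tool_pos: [0.4646, 0.1948, 0.2419]
ee_rot: [3.14, 0.0, 1.871]
wrist_force: [0.4, -0.0, 0.2]
width: 0.028
finger_force: 0.0
```

```bash
python3 - <<'E'
from fit import *
s=shot("wrist"); cv2.imwrite("pics/z.png",s["img"])
print(pix(s,[[*(np.array([.5755,.2301])+k*CL[:2]),.1115] for k in(-.05,0,.05)]).round(1))
for d in spotter.trace("chest_drawer0_handle",s)[:3]: print("handle",d["conf"],d["box"])
# bright bar columns at rows along bar
for n in("top","side","wrist"):
    t=shot(n)
    for m in nuts(t): print(n,m["c"].round(3),round(m["conf"],2),m["box"])
show(("side",))
t=shot("side");w,d=rect(t,"tray",.003);print(d["conf"],d["box"])
E
```

```text
[[431.4 235.8]
 [435.4 190. ]
 [439.4 140.7]]
handle 0.56 [424.9, 59.2, 84.6, 222.7]
side mat 0.55 [ 536.4 -266.7] [165.3 238.3] 67.1  ex 0.47863222916500164 0.7164245911956633  ey -0.12410869147257086 0.04225283564946901
0.67 [311.9, 268.4, 100.0, 58.4]
```

```bash
python3 - <<'E'
from h import *
g=cv2.imread("pics/z.png",0).astype(int)
for r in (150,165,190,205,228): print(r,g[r,422:452].tolist())
print(close_job())
E
```

```text
150 [78, 88, 111, 119, 119, 120, 120, 119, 118, 111, 107, 112, 119, 124, 128, 133, 137, 138, 135, 128, 114, 92, 80, 79, 79, 79, 79, 78, 78, 76]
165 [94, 111, 116, 116, 116, 118, 119, 116, 107, 105, 112, 120, 125, 129, 134, 137, 137, 135, 128, 111, 88, 78, 76, 76, 77, 76, 77, 77, 77, 76]
190 [115, 116, 117, 117, 117, 114, 109, 106, 112, 120, 125, 129, 133, 137, 137, 134, 126, 111, 86, 76, 75, 76, 75, 76, 77, 77, 77, 77, 80, 95]
205 [116, 117, 116, 118, 116, 118, 142, 170, 192, 207, 221, 231, 231, 225, 215, 187, 135, 87, 70, 67, 68, 71, 74, 75, 74, 75, 76, 83, 102, 107]
228 [119, 120, 117, 118, 138, 166, 188, 204, 218, 227, 229, 225, 216, 210, 218, 223, 223, 224, 223, 223, 224, 223, 223, 223, 223, 223, 223, 224, 223, 224]
the job is handed in; nothing more can be done
None
```

The job is handed in: all five nuts (three loose, two already in the tray) are in the upper drawer, which is pushed fully home, and the empty tray is back flat in the middle of its mat. I moved nothing else on purpose and the last pictures showed no nuts left on the bench; the judge's verdict did not come back.

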